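# Free the stuck lid of the gesso jar

## Task

The lid of the wide-mouthed square jar in the wooden jar block is stuck with dried gesso. Grip it firmly without crushing it, break it loose with a short hard twist anticlockwise and spin it off, letting it rise on its thread without pressing it, pulling it or forcing it sideways. Lay the lid gently and flat in the shallow enamel tray, leave the jar standing fully home in the block, and leave the other things on the bench where they are.

Things in the scene. Friction and masses are not known exactly. Their poses are not given: they have to be found in the camera images.
- lid_center (a point): Centre (half-way up, on the axis) of the stuck lid: round, ribbed, grey plastic, 56 mm in diameter, 22 mm high, top and skirt 3 mm thick, 35 g. z up; its x axis turns with it and starts along jar_mouth's x. At first its top is 122 mm above the bench, and 16 mm of bare neck show between its lower edge and the jar's flat shoulder.
- lid_edge (a point): On the axis at the lid's lower edge, 11 mm below its centre. About the first 10 degrees anticlockwise from above (+z) take some 1.5 N m: grip about 40 N a finger (at 20 N it slips round, over 65 N it crushes). Once loose it turns easily and climbs a coarse thread by some 7 mm, to be followed by feel: over 25 N between lid and jar strips it. From about 135 degrees (2.35 rad) on it lifts off.
- jar_mouth (a point): Centre of the mouth of the jar under the lid: white plastic, body 62 mm square and 74 mm high, neck 41 mm in diameter, mouth 109 mm above its underside, 0.36 to 0.53 kg. It stands loose in its pocket: it cannot turn or tip there, but comes up if the lid is pulled before it is unscrewed. Seated, the mouth is 119 mm above the bench, 8 mm above the lid's centre. z up, x and y along its sides.
- stand: Wooden jar block screwed to the bench: 94 mm (its x) by 230 mm (its y) by 44 mm high, origin at the centre of its underside, z up. Two square pockets 34 mm deep, 120 mm apart along its y (at +60 and -60 mm), 1 mm play round the jar; one holds the jar, the other the bottle.
- tray_in (a point): Centre of the inner floor (4 mm above the bench) of the shallow white enamel tray that takes the lid: outside 150 mm (its x) by 200 mm (its y), rim 18 mm high, walls 4 mm, fixed to the bench. z up.
- bottle: Bystander: a square white bottle with a narrow neck and a small 27 mm cap, 102 mm high, in the block's other pocket, its top 112 mm above the bench. Origin at the centre of its underside.
- house: Bystander: a small plaster model house, 50 x 75 mm, about 85 mm high, behind the work area. Origin at its underside.
- figure: Bystander: a carved wooden figure, 40 mm round foot, 113 mm high. Origin at its underside.
- brushes: Bystander: a glass with paint brushes, 72 mm in diameter, 190 mm high with the brushes. Origin at its underside.
- paintpot: Bystander: a small round white paint pot, 34 mm in diameter, 40 mm high, between the block and the tray. Origin at its underside.
- knife: Bystander: a palette knife lying flat, 210 mm long. Origin under its middle.
- sander: Bystander: a cork sanding block, 95 x 55 x 32 mm. Origin at its underside.
Things that resemble listed ones, but are neither listed nor needed, are in the scene too. Of the things that look like the part that bears tray_in, the smaller one is meant.

How it is judged (in metres and radians):
On the way, in this order (a step that is already met when the one before it is completed fails the run):
1. the lid is broken loose: turned at least 20 degrees on the jar while still down on it, the jar seated (angle between the x axis of lid_center and the x axis of jar_mouth, either way round above 0.35 rad and z of lid_center in the frame of jar_mouth below 0 m and z of jar_mouth in the frame of stand below 0.124 m), for 0.1 s.
2. the lid is lifted clear of the mouth, the jar still seated in its pocket (z of lid_center in the frame of jar_mouth above 0.013 m and z of jar_mouth in the frame of stand below 0.124 m), for 0.1 s.
At the end, for the whole second after the job is handed in: The lid lies flat (within 7 degrees) and still on the floor of the enamel tray, wholly inside its rim, released; the jar stands upright (within 4.5 degrees) in its pocket of the block, seated to within 5 mm of fully down (x of lid_center in the frame of tray_in between -0.047 and 0.047 m and y of lid_center in the frame of tray_in between -0.072 and 0.072 m and z of lid_center in the frame of tray_in between 0.006 and 0.016 m and angle between the z axis of lid_center and the z axis of tray_in, either way round below 0.12 rad and linear speed of lid below 0.02 m/s and z of jar_mouth in the frame of stand below 0.124 m and angle between jar_mouth's own z axis and vertical below 0.08 rad and horizontal distance between jar_mouth and stand below 0.07 m); the robot touches nothing.
It fails at once if the jar is pulled up more than 10 mm in its pocket (z of jar_mouth in the frame of stand above 0.129 m).
It fails at once if the lid is crushed: the two fingers together load it with more than 150 N (contact force between the fingers and lid above 150 N).
It fails at once if once it is loose (turned 35 degrees), the lid is forced on its thread: more than 25 N between lid and jar (angle between the x axis of lid_center and the x axis of jar_mouth, either way round above 0.6 rad and contact force between lid and jar above 25 N).
It fails at once if the lid is dropped or thrown: it moves faster than 0.6 m/s while not held (linear speed of lid above 0.6 m/s and contact force between the fingers and lid below 0.2 N).
It fails at once if another thing on the bench is pushed more than 25 mm (distance of any of bottle, house, figure, brushes, paintpot, knife, sander from where it was at the start of the episode above 0.025 m).
It also fails if it takes over 61 s, if anything falls off the work surface, if the arm or the gripper's body presses on something with over 40 N, if the wrist force passes 120 N, or if a joint passes its speed limit or range.

## Robot

A 6-joint arm with a two-finger parallel gripper is mounted at the origin on the work surface. World frame = base frame: x ahead of the robot, y to its left, z up, the work surface at z = 0. Lengths are in m, angles in degrees, forces in N, time in s.
With the tool pointing down it reaches from about 0.35 to 0.85 m from the base axis. Payload 8.1 kg.
Tool frame: the origin (TCP) lies between the finger pads; the fingertips stand 8 mm ahead of it and the grasp point (between the pads) lies 11 mm behind it; z points along the fingers, y is the line along which they close (so a half turn about z gives the same grasp; the last joint's range is limited). The gripper opens to 85 mm and grips with 20 to 120 N. Pads are 22 mm wide; open, the fingers measure 114 mm over their backs; the gripper's body (76 mm by 85 mm) begins 54 mm behind the grasp point. The pads swing forward as they close: fully open they stand 13 mm farther back than shut.
Start: joints at [71.54, 7.471, 85.268, -0, 87.261, -4.893], TCP at [0.141, 0.583, 0.239] pointing down, gripper open.
Joint ranges: [-169.43, 169.43], [-51.17, 129.36], [1.28, 143.12], [-76.62, 256.62], [0, 156.53], [-152.29, 152.29]. Speed limits (degrees/s): [136.94, 136.94, 159.86, 180, 180, 180].

## Interface

Orientations are given as a 3x3 rotation matrix whose columns are the frame's x, y, z axes.
In Python, from plant import ctrl gives the robot as it stands.
- The arm moves only by the shell command python3 -m jog 'ROWS' [OPENING] [FORCE]. ROWS is a JSON object of lists of equal length, an entry for each row: "dp": the shift along the tool's x, y, z in m, a list of three; "spin": the turn about the tool's z in degrees. A call has exactly 10 rows; each row is the pose to reach, as a shift and turn from the pose commanded when the call began, along the tool's axes at that moment; what a row does not reach only later rows make up. A row lasts 1/10 s, in which the tool goes at most 50 mm and 8.59 degrees, less where a joint would pass 70% of its speed; a pose out of reach is approached as far as the arm can. A call with a gripper value outside its range is refused whole. OPENING is the opening, from 0 (shut) to 1 (fully open), set as the call begins (- or left out, the last holds). The fingers move at their own pace and stop on an object; FORCE is the grip in N (left out, the last holds). Time passes only in rows, so rows that repeat a pose let the fingers close, or fill a call up. It gives the time, the measured TCP pose, the force, the opening and the grip force at its end, in the units of the state.
- ctrl.get_state(): the state, without advancing time (a new reading comes with each control period).
- ctrl.grab_frame(name): name is "scene" or "top"; returns a dict with "img" (400x640x3 uint8, blue, green, red), "depth" (400x640 float32, m along the optical axis (not along the pixel's ray), 0 where there is no reading), "camera_matrix" (3x3 intrinsics, pixels), "extrinsics" (4x4, takes a point from camera to world coordinates). Camera axes: x right, y down, z forward; pixel columns grow to the right and rows downward; lengths in m; the calibration is good to about 2 mm. A picture is of the moment at which its call begins.
- ctrl.sign_off(): hands the job in; it is judged then, once.
The state is a dict: "time": time; "joint_pos": joint angles; "dq": joint speeds; "effort": joint torques, N m; "tcp_pos": TCP position; "eef_rot": TCP orientation; "wrist_force": force on the tool from outside, world axes, zero at the start; "moment": the same for the moment, N m; "grip_width": finger opening in m; "grasp_force": force on a finger pad.
Only numpy, scipy, OpenCV 4.12 (cv2) and the standard library are available. Lean on these libraries where they do the work, as an engineer would, in place of code of your own. Each camera call takes 0.05 s, during which the arm holds its last target. There are 200 camera calls.

## Working session

There is one attempt and no reset: what is moved stays moved. The work goes in short steps, Python scripts to look and compute and a shell command to move; the robot and the scene stay as the last step left them, time stands still between calls to the robot, and variables do not carry over. Pictures are saved under pics/ and viewed, at most 10 in all, crops included, and the job is handed in when it is done.

```bash
mkdir -p pics; ls
cat > h.py <<'E'
import numpy as np,cv2
from plant import ctrl
def grab(n,f=None):
    d=ctrl.grab_frame(n)
    np.savez('%s.npz'%n,**{k:d[k] for k in('img','depth','camera_matrix','extrinsics')})
    if f: cv2.imwrite('pics/'+f,d['img'])
    return d
def pts(d):
    K=np.array(d['camera_matrix']);E=np.array(d['extrinsics']);Z=d['depth']
    v,u=np.mgrid[:Z.shape[0],:Z.shape[1]]
    P=np.stack([(u-K[0,2])/K[0,0]*Z,(v-K[1,2])/K[1,1]*Z,Z,np.ones_like(Z)],-1)@E.T
    return P[...,:3]
E
python3 - <<'E'
from h import *
a=grab('scene','s1.png');b=grab('top','t1.png')
for d in(a,b):print(np.round(d['extrinsics'],3).tolist())
s=ctrl.get_state();print({k:np.round(v,3).tolist() for k,v in s.items()})
E
```

```text
pics
[[0.051, 0.534, -0.844, 1.495], [0.999, -0.04, 0.035, -0.042], [-0.015, -0.844, -0.536, 0.736], [0.0, 0.0, 0.0, 1.0]]
[[-0.011, -0.998, 0.067, 0.415], [-1.0, 0.012, 0.024, 0.003], [-0.025, -0.067, -0.997, 1.153], [0.0, 0.0, 0.0, 1.0]]
{'time': 0.1, 'joint_pos': [71.538, 7.511, 85.323, -0.0, 87.261, -4.894], 'dq': [0.032, -0.113, -0.203, 0.056, 0.062, -0.027], 'effort': [0.001, -57.095, -50.194, -0.0, 0.008, 0.0], 'tcp_pos': [0.141, 0.583, 0.238], 'eef_rot': [[-0.972, 0.235, -0.001], [0.235, 0.972, -0.002], [0.0, -0.002, -1.0]], 'wrist_force': [-1.328, 0.218, 0.194], 'moment': [0.005, 0.031, -0.011], 'grasp_force': 0.0, 'grip_width': 0.085}
```

View pics/s1.png

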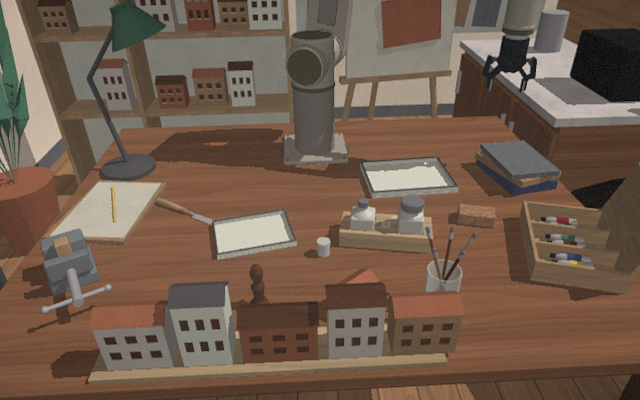

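View pics/t1.png

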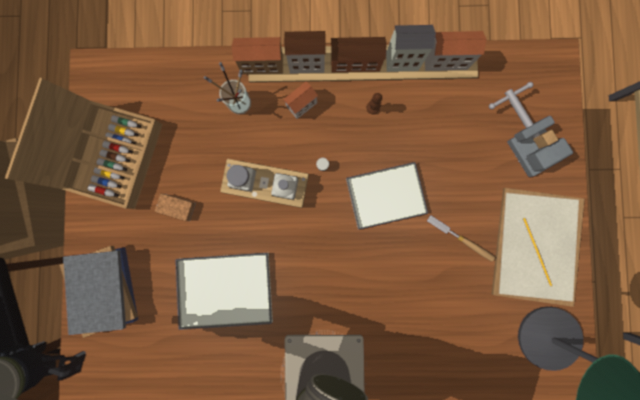

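The scene view shows the block with the bottle at (363,215) and the jar with its large grey lid at (411,205). There are two trays, at scene (253,233) and (408,177), or top (389,196) and (224,290). The one at top (389,196) looks smaller, which is the one meant. I'll measure both and confirm in a crop.

Run:
```python
from h import *
t=dict(np.load('top.npz'));P=pts(t);s=dict(np.load('scene.npz'));Q=pts(s)
v,u=np.mgrid[:400,:640]
def reg(P,u0,u1,v0,v1,z0,z1):
    m=(u>u0)&(u<u1)&(v>v0)&(v<v1)&(P[...,2]>z0)&(P[...,2]<z1);return P[m]
def rect(A,n):
    r=cv2.minAreaRect(A[:,:2].astype(np.float32)*1000);print(n,len(A),np.round(r[0],1),np.round(r[1],1),round(r[2],1),'z',np.median(A[:,2]).round(4))
for n,A in(('top',reg(P,222,255,160,194,.112,.13)),('scene',reg(Q,395,430,190,215,.112,.13))):
    c,r=cv2.minEnclosingCircle(A[:,:2].astype(np.float32)*1000);rect(A,n+' lid');print(c,r)
rect(reg(P,215,312,155,210,.036,.05),'block top')
rect(reg(P,340,435,155,235,.0105,.03),'trayA');rect(reg(P,340,435,155,235,-.01,.03)[:0] if 0 else reg(P,170,280,245,335,.0105,.03),'trayB')
rect(reg(P,275,297,170,200,.095,.125),'cap')
rect(reg(P,313,333,155,174,.03,.05),'pot')
i=t['img'];cv2.imwrite('pics/c1.png',cv2.resize(i[140:335,170:440],None,fx=2.9,fy=2.9,interpolation=2))
```

```text
top lid 387 [543.  218.8] [55.2 54.6] 87.1 z 0.1218
(543.3109741210938, 218.72705078125) 29.122182846069336
scene lid 301 [544.1 219.6] [57.5 55. ] 29.8 z 0.1223
(544.1387329101562, 218.58778381347656) 30.585548400878906
block top 1618 [531.4 160.6] [230.9  94.2] 78.6 z 0.044
trayA 420 [ 493.8 -183.2] [150.4 201. ] 12.3 z 0.0177
trayB 942 [231.7 279.2] [195.5 261.6] 3.3 z 0.0222
cap 87 [518.6 101. ] [24.9 24. ] 44.4 z 0.1122
pot 122 [582.6  -2.6] [30.7 33.4] 89.3 z 0.04
```

View pics/c1.png

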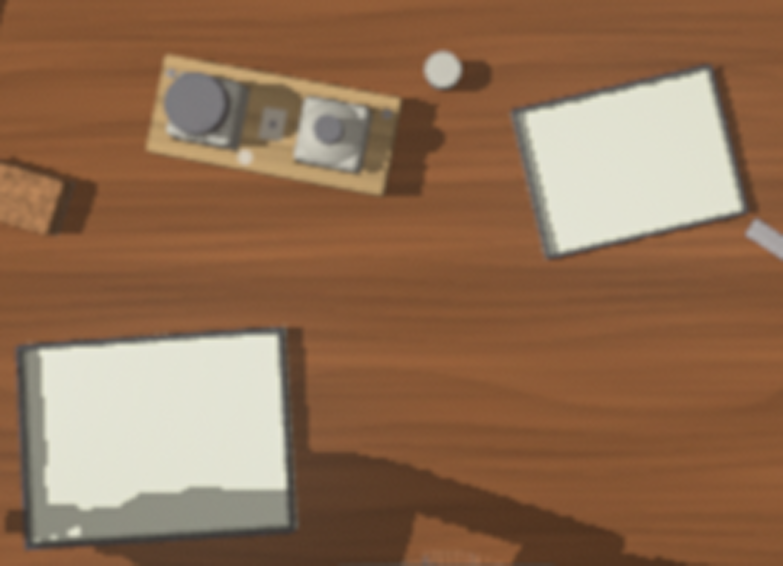

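Crop: tray A (crop 630,162) measures 150 x 201 mm, so it is the enamel tray meant; tray B (crop 155,435) is 196 x 262 mm. The big grey lid is at crop (196,103), world (0.543, 0.219), and the block's jar pocket works out to the same spot. The bottle cap is at crop (330,128). I'm setting out now and turning the wrist clockwise on the way so it can unwind later.

```bash
python3 -m jog '{"dp":[[-0.03,-0.016,0],[-0.066,-0.036,0],[-0.104,-0.057,0],[-0.142,-0.077,0],[-0.18,-0.098,0],[-0.218,-0.119,0],[-0.256,-0.139,0],[-0.294,-0.16,0],[-0.332,-0.181,0],[-0.37,-0.201,0]],"spin":[8,16,24,32,40,48,56,64,72,80]}' 1 48
python3 -c "
from h import *
s=ctrl.get_state();print(s['joint_pos'],s['tcp_pos'],s['eef_rot'],s['wrist_force'])
d=np.array([.543,.219,.2])-s['tcp_pos'];print(np.array(s['eef_rot']).T@d)"
```

```text
time: 1.1
tcp_pos: [0.4541, 0.2995, 0.2389]
eef_rot: [[0.068, 0.998, -0.001], [0.998, -0.068, -0.0], [-0.0, -0.001, -1.0]]
wrist_force: [-0.3, 1.1, 0.9]
grip_width: 0.0855
grasp_force: 0.0
[ 2.80033593e+01 -1.16243518e+00  9.42593581e+01  2.06111800e-03
  8.69373533e+01  3.19039266e+01] [0.45411078 0.29949305 0.23891653] [[ 6.80270195e-02  9.97683330e-01 -5.45057313e-04]
 [ 9.97683438e-01 -6.80271630e-02 -2.49167753e-04]
 [-2.85669217e-04 -5.26844514e-04 -9.99999820e-01]] [-0.33034049  1.12840749  0.94198757]
[-0.0742486   0.09417951  0.03888813]
```

```bash
python3 -m jog '{"dp":[[-0.015,0.019,0],[-0.03,0.038,0],[-0.045,0.057,0],[-0.06,0.075,0.005],[-0.07,0.088,0.015],[-0.074,0.094,0.025],[-0.074,0.094,0.035],[-0.074,0.094,0.039],[-0.074,0.094,0.039],[-0.074,0.094,0.039]],"spin":[8,16,24,32,40,48,56,64,72,80]}' 1 48
python3 -c "
from h import *
s=ctrl.get_state();print(s['joint_pos'],s['wrist_force'],s['moment'])
d=np.array([.543,.219,.097])-s['tcp_pos'];print(np.array(s['eef_rot']).T@d)
a=grab('scene')
cv2.imwrite('pics/s2.png',cv2.resize(a['img'][80:260,320:520],None,fx=3,fy=3,interpolation=2))"
```

```text
time: 2.1
tcp_pos: [0.542, 0.2211, 0.1993]
eef_rot: [[0.994, 0.106, -0.002], [0.106, -0.994, -0.001], [-0.002, 0.0, -1.0]]
wrist_force: [-0.2, -0.1, -0.5]
grip_width: 0.0856
grasp_force: 0.0
[ 1.71794570e+01  6.53364016e+00  9.04812237e+01 -1.88013483e-03
  8.30848732e+01  1.01084415e+02] [-0.15211442 -0.11059939 -0.53137765] [-0.00894419  0.00638677  0.02245688]
[0.0009647  0.00219484 0.10227875]
```

View pics/s2.png

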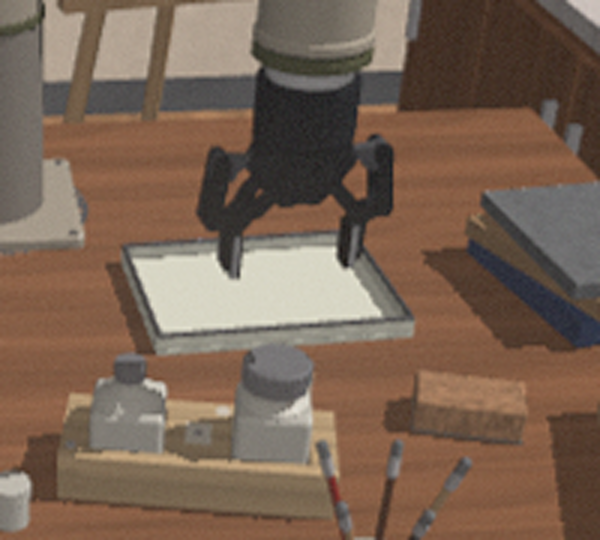

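The gripper (crop 295,250) sits centred above the wide grey lid (crop 278,370). I'm descending, then closing.

```bash
python3 -m jog '{"dp":[[0.001,0.002,0.015],[0.001,0.002,0.03],[0.001,0.002,0.045],[0.001,0.002,0.06],[0.001,0.002,0.072],[0.001,0.002,0.082],[0.001,0.002,0.09],[0.001,0.002,0.096],[0.001,0.002,0.1],[0.001,0.002,0.102]],"spin":[0,0,0,0,0,0,0,0,0,0]}' 1 48
python3 -m jog '{"dp":[[0,0,0],[0,0,0],[0,0,0],[0,0,0],[0,0,0],[0,0,0],[0,0,0],[0,0,0],[0,0,0],[0,0,0]],"spin":[0,0,0,0,0,0,0,0,0,0]}' 0 48
python3 -c "
from h import *
s=ctrl.get_state();print(s['joint_pos'],s['wrist_force'],s['moment'])
a=grab('scene')
cv2.imwrite('pics/s3.png',cv2.resize(a['img'][120:260,330:500],None,fx=4,fy=4,interpolation=2))"
```

```text
time: 3.15
tcp_pos: [0.5438, 0.2195, 0.0982]
eef_rot: [[0.994, 0.112, 0.0], [0.112, -0.994, 0.0], [0.0, -0.0, -1.0]]
wrist_force: [-0.2, 0.5, 0.5]
grip_width: 0.0859
grasp_force: 0.0
time: 4.15
tcp_pos: [0.5443, 0.2197, 0.0992]
eef_rot: [[0.994, 0.112, 0.002], [0.112, -0.994, 0.001], [0.002, -0.0, -1.0]]
wrist_force: [0.7, 0.6, 6.0]
grip_width: 0.0554
grasp_force: 51.3
[1.69759205e+01 1.16111680e+01 9.57226259e+01 6.06393641e-03
 7.25745534e+01 1.00542437e+02] [0.69446849 0.5643686  6.02616302] [0.16572282 0.01894789 0.02313927]
```

View pics/s3.png

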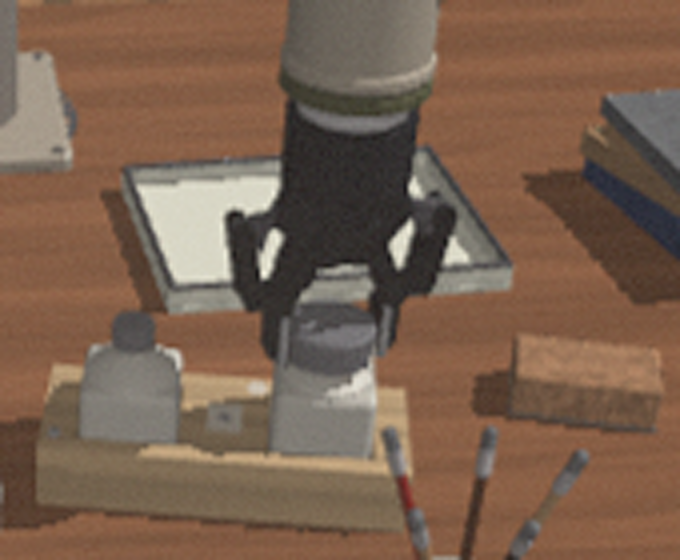

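Both pads sit on the lid (crop 333,335) at 55 mm and 51 N, clear of the shoulder. Now the breaking twist.

```bash
python3 -m jog '{"dp":[[0,0,0],[0,0,0],[0,0,0],[0,0,-0.001],[0,0,-0.001],[0,0,-0.001],[0,0,-0.001],[0,0,-0.001],[0,0,-0.001],[0,0,-0.001]],"spin":[-8,-16,-24,-28,-28,-28,-28,-28,-28,-28]}' 0 48
python3 -c "
from h import *
s=ctrl.get_state();print(s['joint_pos'],s['wrist_force'],s['moment'])"
```

```text
time: 5.2
tcp_pos: [0.5442, 0.2198, 0.1001]
eef_rot: [[0.826, 0.564, 0.001], [0.564, -0.826, 0.001], [0.001, 0.0, -1.0]]
wrist_force: [-1.0, 0.1, 7.0]
grip_width: 0.0549
grasp_force: 52.1
[1.69838333e+01 1.15467175e+01 9.56893809e+01 1.52229104e-02
 7.26881825e+01 7.26728139e+01] [-0.97380888  0.10370453  6.9799479 ] [0.17312055 0.14377702 0.06668853]
```

```bash
python3 -m jog '{"dp":[[0,0,-0.0005],[0,0,-0.001],[0,0,-0.001],[0,0,-0.0015],[0,0,-0.0015],[0,0,-0.002],[0,0,-0.002],[0,0,-0.002],[0,0,-0.002],[0,0,-0.002]],"spin":[-4,-8,-12,-16,-20,-24,-28,-28,-28,-28]}' 0 48
python3 -c "
from h import *
s=ctrl.get_state();print(s['joint_pos'],s['wrist_force'],s['moment'])"
```

```text
time: 6.2
tcp_pos: [0.5438, 0.2194, 0.1013]
eef_rot: [[0.465, 0.885, 0.0], [0.885, -0.465, -0.0], [-0.0, 0.0, -1.0]]
wrist_force: [1.5, -0.4, 2.2]
grip_width: 0.0554
grasp_force: 51.8
[ 1.69682184e+01  1.14607606e+01  9.56559944e+01 -1.06191253e-02
  7.28751690e+01  4.46728054e+01] [ 1.48053668 -0.40361801  2.20037216] [-0.11150189 -0.19231296  0.03275881]
```

```bash
python3 -m jog '{"dp":[[0,0,0],[0,0,-0.0005],[0,0,-0.0005],[0,0,-0.001],[0,0,-0.001],[0,0,-0.0015],[0,0,-0.0015],[0,0,-0.0015],[0,0,-0.0015],[0,0,-0.0015]],"spin":[-4,-8,-12,-16,-20,-24,-28,-28,-28,-28]}' 0 48
python3 -c "
from h import *
s=ctrl.get_state();print(s['joint_pos'][5],s['wrist_force'],s['moment'])"
```

```text
time: 7.2
tcp_pos: [0.5438, 0.2193, 0.1028]
eef_rot: [[-0.005, 1.0, 0.0], [1.0, 0.005, -0.0], [-0.0, 0.0, -1.0]]
wrist_force: [1.6, -2.4, 2.4]
grip_width: 0.0555
grasp_force: 51.7
16.660216163864554 [ 1.55828261 -2.35949089  2.38825018] [-0.40768563 -0.28029209  0.01386834]
```

```bash
python3 -m jog '{"dp":[[0,0,0],[0,0,-0.0005],[0,0,-0.0005],[0,0,-0.001],[0,0,-0.001],[0,0,-0.0015],[0,0,-0.0015],[0,0,-0.0015],[0,0,-0.0015],[0,0,-0.0015]],"spin":[-4,-8,-12,-16,-20,-24,-28,-28,-28,-28]}' 0 48
python3 -c "
from h import *
s=ctrl.get_state();print(s['joint_pos'][5],s['wrist_force'],s['moment'])"
```

```text
time: 8.2
tcp_pos: [0.5438, 0.2195, 0.1043]
eef_rot: [[-0.474, 0.88, 0.0], [0.88, 0.474, -0.0], [-0.0, 0.0, -1.0]]
wrist_force: [2.8, -2.5, 1.8]
grip_width: 0.0555
grasp_force: 51.7
-11.339774024641914 [ 2.83374071 -2.51711093  1.77639452] [-0.45344583 -0.41233925  0.00158888]
```

```bash
python3 -m jog '{"dp":[[0,0,0],[0,0,-0.0005],[0,0,-0.0005],[0,0,-0.001],[0,0,-0.001],[0,0,-0.0015],[0,0,-0.0015],[0,0,-0.0015],[0,0,-0.0015],[0,0,-0.0015]],"spin":[-4,-8,-12,-16,-20,-24,-28,-28,-28,-28]}' 0 48
python3 -c "
from h import *
s=ctrl.get_state();print(s['joint_pos'][5],s['wrist_force'],s['moment'])"
```

```text
time: 9.2
tcp_pos: [0.5439, 0.2195, 0.106]
eef_rot: [[-0.832, 0.555, 0.0], [0.555, 0.832, 0.0], [-0.0, 0.0, -1.0]]
wrist_force: [4.4, -3.5, 3.2]
grip_width: 0.0555
grasp_force: 51.7
-39.34117646139102 [ 4.35301376 -3.52820664  3.16307716] [-0.38198789 -0.56344905 -0.02927113]
```

```bash
python3 -m jog '{"dp":[[0,0,0],[0,0,-0.0005],[0,0,-0.0005],[0,0,-0.001],[0,0,-0.001],[0,0,-0.0015],[0,0,-0.0015],[0,0,-0.0015],[0,0,-0.0015],[0,0,-0.0015]],"spin":[-4,-8,-12,-16,-20,-24,-24,-24,-24,-24]}' 0 48
python3 -c "
from h import *
s=ctrl.get_state();print(s['joint_pos'][5],s['wrist_force'],s['moment'])"
```

```text
time: 10.2
tcp_pos: [0.5438, 0.2197, 0.1074]
eef_rot: [[-0.986, 0.167, 0.0], [0.167, 0.986, 0.0], [-0.0, 0.0, -1.0]]
wrist_force: [3.7, -0.2, 3.7]
grip_width: 0.0549
grasp_force: 51.8
-63.388392285622174 [ 3.72880827 -0.15472697  3.66868275] [-0.12841226 -0.70707077  0.03375338]
```

Turned 164° at low force. Next is a cautious lift of 6 mm to see whether the lid is free.

```bash
python3 -m jog '{"dp":[[0,0,-0.0005],[0,0,-0.001],[0,0,-0.0015],[0,0,-0.002],[0,0,-0.0025],[0,0,-0.003],[0,0,-0.0035],[0,0,-0.004],[0,0,-0.0045],[0,0,-0.005]],"spin":[0,0,0,0,0,0,0,0,0,0]}' 0 48
python3 -c "
from h import *
s=ctrl.get_state();print(s['joint_pos'][5],s['wrist_force'],s['moment'])"
```

```text
time: 11.2
tcp_pos: [0.5437, 0.2195, 0.1123]
eef_rot: [[-0.986, 0.166, -0.0], [0.166, 0.986, -0.0], [0.0, -0.0, -1.0]]
wrist_force: [1.3, -0.2, -1.4]
grip_width: 0.055
grasp_force: 51.4
-63.45729723611448 [ 1.28009568 -0.2299378  -1.35415138] [-0.08804915 -0.15358103  0.00731109]
```

```bash
python3 -m jog '{"dp":[[0,0,-0.002],[0,0,-0.006],[0,0,-0.012],[0,0,-0.02],[0,0,-0.03],[0,0,-0.04],[0,0,-0.05],[0,0,-0.06],[0,0,-0.068],[0,0,-0.072]],"spin":[0,0,0,0,0,0,0,0,0,0]}' 0 48
python3 -c "
from h import *
s=ctrl.get_state();print(s['joint_pos'],s['wrist_force'],s['moment'])
R=np.array(s['eef_rot']);print(R,R.T@(np.array([.494,-.183,.15])-s['tcp_pos']))
a=grab('scene')
cv2.imwrite('pics/s4.png',cv2.resize(a['img'][80:260,320:520],None,fx=3,fy=3,interpolation=2))"
```

```text
time: 12.2
tcp_pos: [0.5442, 0.2196, 0.1856]
eef_rot: [[-0.986, 0.166, 0.001], [0.166, 0.986, 0.0], [-0.001, 0.001, -1.0]]
wrist_force: [0.8, -0.7, 0.4]
grip_width: 0.0553
grasp_force: 51.5
[ 1.69738430e+01  7.10159836e+00  9.13144734e+01 -1.21672922e-03
  8.15027526e+01 -6.34588669e+01] [ 0.83893419 -0.69033135  0.3758982 ] [ 0.02852395 -0.03936847  0.03509791]
[[-9.86090734e-01  1.66202321e-01  1.36119677e-03]
 [ 1.66202991e-01  9.86091482e-01  3.93520786e-04]
 [-1.27686047e-03  6.14282174e-04 -9.99998996e-01]] [-0.01741582 -0.40537411  0.0354095 ]
```

View pics/s4.png

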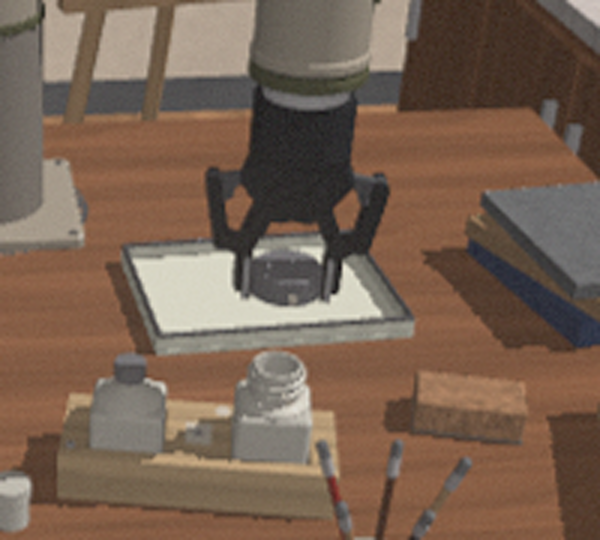

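The lid (crop 288,277) is held clear, and the open jar (crop 273,405) is still seated. I'm carrying the lid to the tray.

```bash
python3 -m jog '{"dp":[[-0.001,-0.015,0],[-0.002,-0.05,0],[-0.004,-0.095,0],[-0.006,-0.143,0],[-0.008,-0.191,0],[-0.01,-0.24,0],[-0.012,-0.288,0],[-0.014,-0.335,0],[-0.016,-0.375,0],[-0.017,-0.4,0]],"spin":[0,0,0,0,0,0,0,0,0,0]}' 0 48
python3 -m jog '{"dp":[[0,-0.004,0.005],[0,-0.004,0.015],[0,-0.004,0.03],[0,-0.004,0.047],[0,-0.004,0.064],[0,-0.004,0.08],[0,-0.004,0.095],[0,-0.004,0.105],[0,-0.004,0.112],[0,-0.004,0.115]],"spin":[0,0,0,0,0,0,0,0,0,0]}' 0 48
python3 -c "
from h import *
s=ctrl.get_state();print(s['joint_pos'],s['wrist_force'])
R=np.array(s['eef_rot']);T=np.array(s['tcp_pos']);print(R.T@(np.array([.494,-.183,0])-T))
a=grab('scene');P=pts(a);L=P-T
m=(abs(L[...,0])<.06)&(abs(L[...,1])<.07)&(P[...,2]>.03)&(P[...,2]<.14)
v,u=np.where(m);print(u.min(),u.max(),v.min(),v.max())
# lid top: points near axis facing camera
w=(np.hypot(L[...,0],L[...,1])<.022)&(abs(L[...,2]-.022)<.012);A=P[w];print(len(A),np.median(A[:,2])-T[2]);c=np.linalg.lstsq(np.c_[A[:,:2]-T[:2],np.ones(len(A))],A[:,2]-T[2],rcond=None)[0];print('plane',c)
# finger points: |y local|>.031
Y=L@R;f=m&(abs(Y[...,1])>.0295)&(abs(Y[...,1])<.045)&(abs(Y[...,0])<.016)
print('finger lowest',np.sort(L[f][:,2])[:12]); l=m&(abs(Y[...,1])<.02)&(Y[...,0]**2+Y[...,1]**2<.031**2);print('lid lowest',np.sort(L[l][:,2])[:12])
cv2.imwrite('pics/s5.png',cv2.resize(a['img'][140:270,180:330],None,fx=5,fy=4.5,interpolation=2))"
```

```text
time: 13.25
tcp_pos: [0.4923, -0.1811, 0.1837]
eef_rot: [[-0.986, 0.169, -0.001], [0.169, 0.986, -0.0], [0.001, -0.001, -1.0]]
wrist_force: [-0.1, 0.2, -0.5]
grip_width: 0.0552
grasp_force: 51.5
time: 14.25
tcp_pos: [0.493, -0.1813, 0.0684]
eef_rot: [[-0.986, 0.166, -0.001], [0.166, 0.986, 0.0], [0.001, 0.0, -1.0]]
wrist_force: [0.3, 0.0, -0.3]
grip_width: 0.0549
grasp_force: 51.5
[-2.57806719e+01  4.83516067e+00  1.06728925e+02  2.51183537e-03
  6.84947062e+01 -1.06237030e+02] [ 0.32221466  0.03361481 -0.2959862 ]
[-0.00133171 -0.00158393  0.0683989 ]
223 274 186 217
133 0.02411176471955831
plane [-0.0292333   0.00588839  0.0240492 ]
finger lowest [-0.00322666  0.00221518  0.00304351  0.00306392  0.00322824  0.00333396
  0.00365665  0.0039832   0.00412264  0.00417843  0.00479394  0.00492879]
lid lowest [0.00019165 0.00048131 0.00143541 0.00172513 0.00183557 0.00217971
 0.00240083 0.00290113 0.00301912 0.00336971 0.00346232 0.00395452]
```

View pics/s5.png

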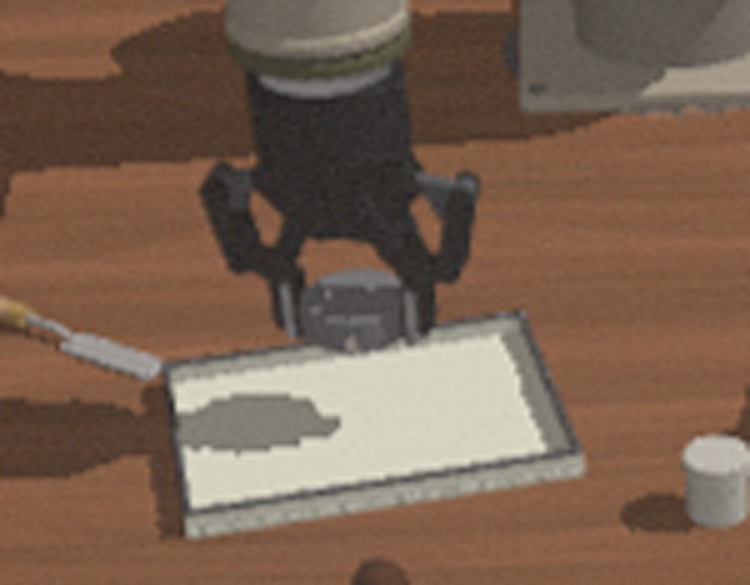

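The lid (crop 355,310) is held nearly level (about 1.7° tilt) over the tray, its lower edge about 2 mm above the TCP. I'm lowering it, the last part slowly.

```bash
python3 -m jog '{"dp":[[-0.001,-0.001,0.01],[-0.001,-0.001,0.022],[-0.001,-0.001,0.033],[-0.001,-0.001,0.042],[-0.001,-0.001,0.049],[-0.001,-0.001,0.054],[-0.001,-0.001,0.058],[-0.001,-0.001,0.06],[-0.001,-0.001,0.061],[-0.001,-0.001,0.062]],"spin":[0,0,0,0,0,0,0,0,0,0]}' 0 48
python3 -m jog '{"dp":[[0,0,0.0005],[0,0,0.001],[0,0,0.0015],[0,0,0.002],[0,0,0.0025],[0,0,0.003],[0,0,0.003],[0,0,0.003],[0,0,0.003],[0,0,0.003]],"spin":[0,0,0,0,0,0,0,0,0,0]}' 0 48
```

```text
time: 15.3
tcp_pos: [0.4943, -0.183, 0.0081]
eef_rot: [[-0.986, 0.166, 0.0], [0.166, 0.986, -0.0], [-0.0, -0.0, -1.0]]
wrist_force: [-6.2, 2.1, 14.0]
grip_width: 0.0552
grasp_force: 59.5
time: 16.3
tcp_pos: [0.4944, -0.183, 0.0079]
eef_rot: [[-0.986, 0.166, -0.001], [0.166, 0.986, -0.0], [0.001, -0.0, -1.0]]
wrist_force: [-19.9, 7.5, 37.8]
grip_width: 0.0553
grasp_force: 72.1
```

Touching at TCP z ≈ 8 mm. I'm backing off to unload, then checking the lid before release.

```bash
python3 -m jog '{"dp":[[0,0,-0.001],[0,0,-0.002],[0,0,-0.003],[0,0,-0.004],[0,0,-0.004],[0,0,-0.004],[0,0,-0.004],[0,0,-0.004],[0,0,-0.004],[0,0,-0.004]],"spin":[0,0,0,0,0,0,0,0,0,0]}' 0 48
python3 -c "
from h import *
s=ctrl.get_state()
R=np.array(s['eef_rot']);T=np.array(s['tcp_pos'])
a=grab('scene');P=pts(a);L=P-T
w=(np.hypot(L[...,0],L[...,1])<.022)&(abs(L[...,2]-.022)<.012);A=P[w];print(len(A),np.median(A[:,2]));c=np.linalg.lstsq(np.c_[A[:,:2]-T[:2],np.ones(len(A))],A[:,2],rcond=None)[0];print('plane',c)
cv2.imwrite('pics/s6.png',cv2.resize(a['img'][140:270,180:330],None,fx=5,fy=4.5,interpolation=2))"
```

```text
time: 17.3
tcp_pos: [0.4941, -0.1828, 0.0082]
eef_rot: [[-0.986, 0.166, -0.0], [0.166, 0.986, 0.0], [0.0, 0.0, -1.0]]
wrist_force: [0.4, -0.0, -1.1]
grip_width: 0.0548
grasp_force: 51.6
134 0.032262638822379563
plane [-0.06706884  0.00326151  0.03217167]
```

View pics/s6.png

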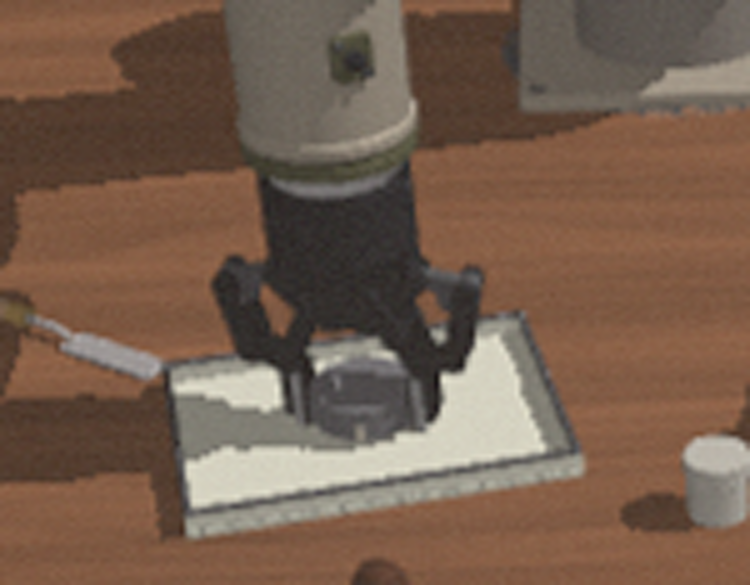

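The lid (crop 362,390) is inside the tray. Its top is at z ≈ 32 mm against 26 mm when lying, so the fingertips reach the floor about 5 mm before the lid does. That drop is about 0.3 m/s at most, so I'm opening the gripper.

```bash
python3 -m jog '{"dp":[[0,0,0],[0,0,0],[0,0,0],[0,0,0],[0,0,0],[0,0,0],[0,0,0],[0,0,0],[0,0,0],[0,0,0]],"spin":[0,0,0,0,0,0,0,0,0,0]}' 1 20
python3 -m jog '{"dp":[[0,0,-0.005],[0,0,-0.012],[0,0,-0.025],[0,0,-0.04],[0,0,-0.06],[0,0,-0.085],[0,0,-0.11],[0,0,-0.135],[0,0,-0.15],[0,0,-0.155]],"spin":[0,0,0,0,0,0,0,0,0,0]}' 1 20
python3 -c "
from h import *
a=grab('scene');P=pts(a)
w=(np.hypot(P[...,0]-.494,P[...,1]+.183)<.04)&(P[...,2]>.02)&(P[...,2]<.04);A=P[w];c=A.mean(0);print(len(A),c,np.median(A[:,2]),np.linalg.lstsq(np.c_[A[:,:2]-c[:2],np.ones(len(A))],A[:,2],rcond=None)[0])
print(np.ptp(A,0),A.max(0)/2+A.min(0)/2)
q=(np.hypot(P[...,0]-.5433,P[...,1]-.2194)<.03)&(P[...,2]>.1);print('jar mouth z',np.percentile(P[q][:,2],[50,90,98]))
cv2.imwrite('pics/s7.png',cv2.resize(a['img'][120:300,180:520],None,fx=2.3,fy=2.3,interpolation=2))"
```

```text
time: 18.35
tcp_pos: [0.4941, -0.1829, 0.0083]
eef_rot: [[-0.986, 0.166, 0.0], [0.166, 0.986, -0.0], [-0.0, -0.0, -1.0]]
wrist_force: [0.5, -0.5, 0.6]
grip_width: 0.0855
grasp_force: 0.0
time: 19.35
tcp_pos: [0.4954, -0.1835, 0.1664]
eef_rot: [[-0.986, 0.166, 0.004], [0.166, 0.986, -0.002], [-0.004, -0.001, -1.0]]
wrist_force: [0.0, 0.1, 0.3]
grip_width: 0.0852
grasp_force: 0.0
250 [ 0.49486184 -0.18139036  0.02631767] 0.026616921983747932 [-0.04631686 -0.00181792  0.02631767]
[0.0575537  0.05697037 0.01138852] [ 0.49170552 -0.18152604  0.02570086]
jar mouth z [0.11217423 0.11976985 0.12079808]
```

View pics/s7.png

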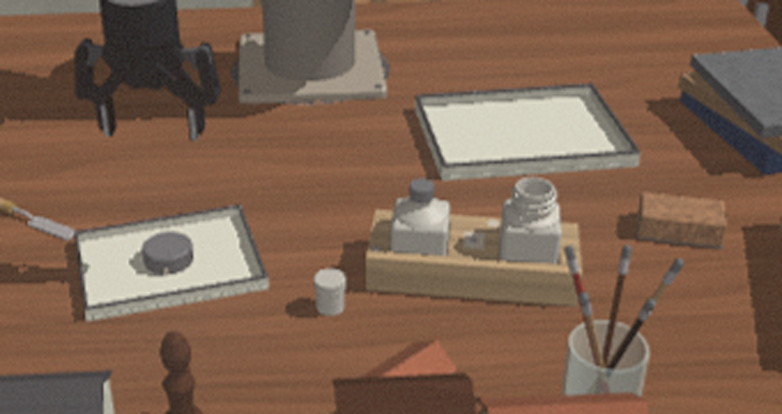

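The lid lies flat in the small tray (crop 168,252), with its top at 26.6 mm. The jar (crop 530,220) is seated with its mouth at about 119–120 mm, the gripper is clear and the other things are in place. Handing in.

```bash
python3 -c "
from plant import ctrl
print(ctrl.sign_off())"
```

```text
the job is handed in; nothing more can be done
None
```

The job is handed in: the lid was broken loose, spun off and lies flat in the smaller enamel tray, released from about 5 mm up because the fingertips touched the floor first; the jar is still seated in the block, and the other things in view look unmoved.

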